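# Index the reader head over the soap sample

### The arm

A 6-joint arm with a two-finger parallel gripper is mounted at the origin on the work surface. World frame = base frame: x ahead of the robot, y to its left, z up, the work surface at z = 0. Lengths are in m, angles in rad, forces in N, time in s.
With the tool pointing down it reaches from about 0.35 to 0.725 m from the base axis. Payload 6 kg.
Tool frame: the origin (TCP) lies on the centre line of the jaws, within the pads' length; the fingertips stand 8 mm ahead of it and the grasp point (between the pads) lies 11 mm behind it; z points along the fingers, y is the direction in which the jaws open and shut (so a half turn about z gives the same grasp; the last joint's range is limited). The gripper opens to 85 mm and grips with 20 to 120 N. Pads are 22 mm wide; open, the fingers measure 114 mm over their backs; the gripper's body (76 mm by 85 mm) begins 54 mm behind the grasp point. The pads swing forward as they close: fully open they stand 13 mm farther back than shut.
Start: joints at [-0.857, 0.04, 0.085, 0, -1.615, -0.334], TCP at [0.222, -0.557, 0.239] pointing down, gripper open.
Joint ranges: [-2.56, 2.56], [-1.29, 2.01], [-1.08, 1.49], [-3.29, 1.98], [-2.81, -0.18], [-2.99, 2.99]. Speed limits (rad/s): [2.57, 2.57, 3.01, 3.14, 3.14, 3.14].

### API

Orientations are given as a unit quaternion [x, y, z, w].
In Python, from bench import manip gives the robot as it stands. The module is installed in compiled form; this text tells all that it offers.
- The arm moves only by the tool servo_tool, never from a script. Its argument "deltas" is a list of rows, each an object with "delta_pos": the shift along the tool's x, y, z normalised to -1 to 1, where 1 is 150 mm, a list of three; "delta_rot": the turn, a rotation vector about the tool's x, y, z normalised to -1 to 1, where 1 is 0.15 rad, a list of three; "grip": the opening, from 0 (shut) to 1 (fully open). In form: [{"delta_pos": [x, y, z], "delta_rot": [ax, ay, az], "grip": grip}, ...]. A call has 1 to 5 rows; each row shifts and turns the commanded pose from where the row before left it, along the tool's axes as they then stand; what a row does not reach is not made up. A row lasts 1/10 s, in which the tool goes at most 50 mm and 8.59 degrees, less where a joint would pass 70% of its speed; a pose out of reach is approached as far as the arm can. A call with a number of a shift or a turn outside -1 to 1 is refused whole. A call with a gripper value outside its range is refused whole. The fingers move at their own pace and stop on an object; "force" is the grip in N (left out, the last holds). Time passes only in rows, so rows that do not move let the fingers close. It gives the time, the measured TCP pose, the force and the opening at its end, in the units of the state.
- manip.get_obs(): the state, without advancing time (a new reading comes with each control period).
- manip.get_image(name): name is "side" or "top" or "wrist"; returns a dict with "pixels" (384x512x3 uint8, red, green, blue), "mtx" (3x3 intrinsics, pixels), "position" and "attitude" of the camera in the world. Camera axes: x right, y up, looking along -z (the intrinsics and any distortion apply to the point x, -y, -z); pixel columns grow to the right and rows downward; lengths in m; the calibration is good to about 2 mm. A picture is of the moment at which its call begins. There is no depth.
- manip.sign_off(): hands the job in, once; it reports no verdict.
Trained networks look in a picture, given as the dict that the camera call returned (one of the last four; its "shot" number tells which), for a name from the list of things; names that differ only in an ending like _2 or _b are one class to them, and where a whole thing is asked for, a point or a joint stands for the part that bears it (a point fixed in the world has none). Each returns a list of dicts, best first, with "score" (0 to 1); they miss things now and then, are a little off and sometimes report something else, mostly with a low value. They report only what shows in the picture. A call takes as long as a camera call. They do not tell look-alikes from the thing itself.
- manip.search_frame(picture, query): "location" ([x, y, z] in m, in world coordinates, good to about 4 mm: the middle of the surface that is visible of it).
The state is a dict: "time_s": time; "joint_positions": joint angles; "dq": joint speeds; "tau": joint torques, N m; "position": TCP position; "eef_rot": TCP orientation; "wrist_force": force on the tool from outside, world axes, zero at the start; "ft_torque": the same for the moment, N m; "finger_gap": opening from 0.0 (shut) to 1.0 (fully open).
Only numpy, scipy, OpenCV 4.12 (cv2) and the standard library are available. Lean on these libraries where they do the work, as an engineer would, in place of code of your own. Each camera call takes 0.05 s, during which the arm holds its last target. There are 200 camera calls.

### The job

Only one of the reader's three places carries a soap sample to be read (a round soap puck in a low open dish); the other two carry lidded jars. Take the reader's sliding head by its upright handle, slide it along the rail until its ball detent drops into the notch over the soap sample, and finish holding it there: the program ends with the handle still gripped and the head still, at that notch. Leave the sample, the jars and everything else on the bench where they stand.

Things in the scene. Friction and masses are not known exactly. Their poses are not given: they have to be found in the camera images.
- reader: bench reader: grey base plate 190 (x) by 400 (y) by 12 mm thick with a rail along its y on the robot's side and three ring-shaped places, 70 mm apart, on the far side. Fixed on the bench; it stands turned by up to about 17 degrees. Origin: centre of the plate's underside; z up; the head slides along y
- head (a joint): travel of the sliding head in m; 0 = parked at the reader's -y end, grows along its +y, stop at 0.235; starts at 0 to 0.025. Sprung-ball notches at 0.070, 0.140, 0.210 put the lens over place1, 2, 3. Drag about 1 N; in the last 5 mm before a notch the ball draws the head in with up to about 6 N, and as much resists pushing out; left free within 3 mm of a notch the head centres itself
- handle (a point): middle of the region to grip on the head's upright black handle, 138 mm above the bench. The handle is 28 mm (reader x) by 18 mm (reader y), its faces square to the reader, top at 159 mm, foot at 110 mm on the head's flat white arm (32 mm wide in y). Free on both y sides. Moves with the head
- lens (a point): centre of the lens under the outer end of the head's arm, 70 mm above the bench, 75 mm from the handle along the reader's +x. At a notch it is straight above that place
- place1 (a point): centre of the first place (nearest the head's parked end), on the plate, 12 mm above the bench: reader frame x 45, y -50 mm. Ring 58 mm across outside, 4 mm high
- place2 (a point): centre of the middle place, same ring, reader frame x 45, y 20 mm
- place3 (a point): centre of the last place (farthest from the parked end), same ring, reader frame x 45, y 90 mm
- sample_mid (a point): centre of the soap sample, half-way up: low open white dish 44 mm across and 10 mm high with a domed pale soap puck 33 mm across in it, 26 mm tall in all; it stands loose in one of the three places
- jar_a: white lidded jar, 44 mm across, 45 mm tall, standing in one of the three places; leave it (origin: centre of its underside)
- jar_b: a second such jar in another of the places; leave it (origin: centre of its underside)
- cap: loose white screw cap 44 mm across, 14 mm tall, lying just beyond the reader; bystander (origin: centre of its underside)
- spatula: black-handled spatula 190 mm long lying beyond the reader; bystander (origin near its middle, on the bench)
- oil: glass oil bottle 72 mm across, 240 mm tall, to the right; bystander (origin: centre of its underside)
- beaker: glass beaker 70 mm across, 90 mm tall, to the right; bystander (origin: centre of its underside)
- bowl: white bowl 124 mm across, 50 mm tall, to the left; bystander (origin: centre of its underside)
- pot: lidded white pot 54 mm across, 50 mm tall, to the left; bystander (origin: centre of its underside)
There are look-alikes about, which are no part of the job. What is shaped like the part that bears sample_mid but pink or red is not meant.

How it is judged:
By the outcome, as a careful person would: the job done as asked, in the order asked, and still so for the second after the job is handed in, while the arm keeps its last pose, push and grip.
It also fails if it takes over 40 s, if anything falls off the work surface, if the arm or the gripper's body presses on something with over 40 N, if the wrist force passes 120 N, or if a joint passes its speed limit or range.

## Working session

There is one attempt and no reset: what is moved stays moved. The work goes in short steps, Python scripts to look and compute and a tool call to move; the robot and the scene stay as the last step left them, time stands still between calls to the robot, and variables do not carry over. Pictures are saved under pics/ and viewed, about 8 in all and at most 12, crops included, and the job is handed in when it is done.

Besides the shell and the picture viewer there is one more tool, called after "Call:" by a JSON object that holds its "name" and its "arguments". servo_tool: Moves the arm, as the interface text tells. Scaled input: -1 to 1 covers 150 mm each way for a shift and 0.15 rad each way for a turn. Its arguments: {"type":"object","properties":{"deltas":{"type":"array"},"force":{"type":"number"}},"required":["deltas"]}

```bash
mkdir -p pics; python3 - <<'E'
from bench import manip
import cv2,numpy as np
o=manip.get_obs();print(o['position'],o['eef_rot'],o['finger_gap'])
for c in("top","side"):
    p=manip.get_image(c);cv2.imwrite(f"pics/{c}1.png",p['pixels'][:,:,::-1])
    print(c,p['mtx'].tolist(),p['position'],p['attitude'],[k for k in p])
    for q in("reader","head","handle","lens","place1","place2","place3","sample_mid","jar_a"):
        print(q,[(round(r['score'],2),np.round(r['location'],3).tolist()) for r in manip.search_frame(p,q)][:4])
E
```

```text
[ 0.22240118 -0.55690572  0.23824305] [-1.88782623e-01  9.82018472e-01  8.89974562e-04 -2.23213629e-04] 0.9998658745365002
top [[392.594925609841, 0.0, 252.65767301659298], [0.0, 392.594925609841, 187.53792224173765], [0.0, 0.0, 1.0]] [0.36700974 0.02241291 1.46133644] [-0.05242236  0.06075865  0.71554155 -0.69394565] ['pixels', 'mtx', 'position', 'attitude', 'shot']
reader [(0.94, [0.508, -0.072, 0.013])]
head [(0.56, [0.521, -0.17, 0.108]), (0.4, [0.67, 0.062, 0.004]), (0.37, [0.415, 0.408, 0.053])]
handle [(0.83, [0.523, -0.174, 0.111]), (0.63, [0.418, 0.407, 0.054])]
lens [(0.97, [0.521, -0.176, 0.112]), (0.43, [0.576, -0.114, 0.036])]
place1 [(0.93, [0.513, -0.074, 0.011])]
place2 [(0.93, [0.513, -0.074, 0.011])]
place3 [(0.93, [0.513, -0.074, 0.011])]
sample_mid [(0.69, [0.576, -0.115, 0.033]), (0.51, [0.417, 0.411, 0.052]), (0.43, [0.774, -0.184, 0.02]), (0.41, [0.758, 0.018, 0.02])]
jar_a [(0.66, [0.555, 0.029, 0.06])]
side [[432.5330539853191, 0.0, 261.4080094194158], [0.0, 432.5330539853191, 188.21099305624102], [0.0, 0.0, 1.0]] [0.2595024  0.66541392 1.02998921] [-0.08512141  0.32062299  0.91615917 -0.22496138] ['pixels', 'mtx', 'position', 'attitude', 'shot']
reader [(0.89, [0.505, -0.038, 0.013]), (0.31, [0.413, 0.423, 0.048])]
head [(0.91, [0.514, -0.171, 0.108]), (0.52, [0.684, -0.165, 0.014])]
handle [(0.79, [0.515, -0.17, 0.104]), (0.55, [0.412, 0.421, 0.048])]
lens [(0.81, [0.507, -0.171, 0.103])]
place1 [(0.95, [0.511, -0.044, 0.006])]
place2 [(0.95, [0.511, -0.044, 0.006])]
place3 [(0.95, [0.511, -0.044, 0.006])]
sample_mid [(0.63, [0.769, -0.174, 0.014]), (0.51, [0.762, 0.03, 0.016])]
jar_a [(0.81, [0.557, -0.035, 0.051]), (0.56, [0.55, 0.036, 0.056])]
```

```bash
python3 - <<'E'
import cv2
a=cv2.imread("pics/top1.png")[40:330,130:420]
b=cv2.imread("pics/side1.png")[100:384,130:512]
cv2.imwrite("pics/topc.png",cv2.resize(a,None,fx=2,fy=2,interpolation=2))
cv2.imwrite("pics/sidec.png",cv2.resize(b,None,fx=2,fy=2,interpolation=2))
E
```

```text
(no output)
```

View pics/topc.png

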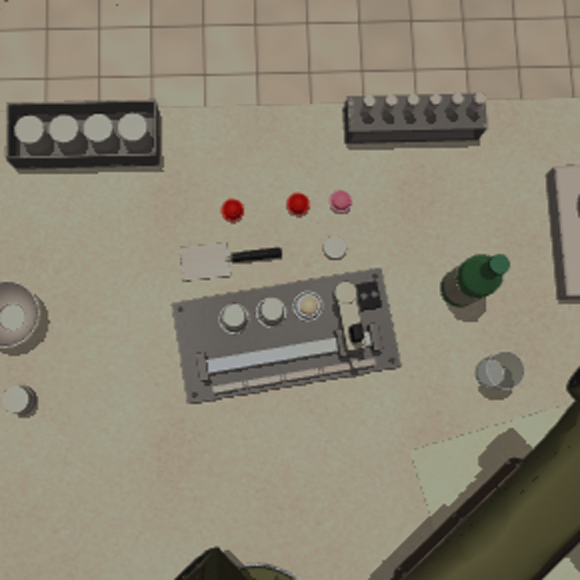

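View pics/sidec.png

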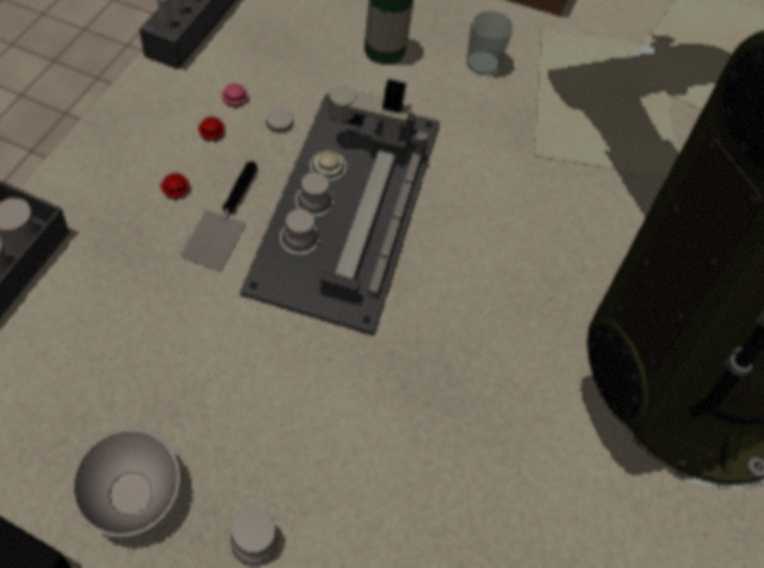

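The sample (pale puck in the dish) is at top-crop (308,305), next to the parked head, so it stands in place1. The jars are at (271,311) and (233,317), and the handle top is near (357,332). The pink and red look-alikes lie beyond the reader. Next I fit the reader pose from the plate corners.

```bash
cat > h.py <<'E'
from bench import manip
import cv2,numpy as np
from scipy.spatial.transform import Rotation as R
from scipy.optimize import least_squares
def proj(p,X):
    c=R.from_quat(p['attitude']).inv().apply(np.atleast_2d(X)-p['position'])
    return np.c_[p['mtx'][0,0]*c[:,0]/-c[:,2]+p['mtx'][0,2], p['mtx'][1,1]*c[:,1]/c[:,2]+p['mtx'][1,2]]
def ray(p,uv,z):
    m=p['mtx'];d=R.from_quat(p['attitude']).apply([(uv[0]-m[0,2])/m[0,0],-(uv[1]-m[1,2])/m[1,1],-1])
    return p['position']+d*(z-p['position'][2])/d[2]
def world(q,X):
    X=np.atleast_2d(np.array(X,float));c,s=np.cos(q[2]),np.sin(q[2])
    return np.c_[q[0]+c*X[:,0]-s*X[:,1],q[1]+s*X[:,0]+c*X[:,1],X[:,2]]
E
python3 - <<'E'
from h import *
C=[[.095,-.2,.012],[-.095,-.2,.012],[-.095,.2,.012],[.095,.2,.012]]
t=manip.get_image("top");s=manip.get_image("side")
ut=np.array([(381,270),(400,365),(193,402),(173,304)])/2+[130,40]
us=np.array([(330,97),(438,122),(375,332),(243,293)])/2+[130,100]
f=lambda q:np.r_[proj(t,world(q,C))-ut,proj(s,world(q,C))-us].ravel()
r=least_squares(f,[.51,-.06,.15]);q=r.x;print(q,np.round(r.fun,1))
# sample/jars, handle top in reader frame
inv=lambda X:np.round(R.from_euler('z',-q[2]).apply(X-np.r_[q[:2],0])*1e3,1)
for p,uv,z in((t,(308,305),.026),(t,(271,311),.057),(t,(233,317),.057),(t,(357,330),.155),(s,(396,93),.145)):
    print(inv(ray(p,np.array(uv)/2+([130,40] if p is t else [130,100]),z)))
# dark handle blobs top
for p,n in((t,"t"),(s,"s")):
    g=p['pixels'].max(2); u=proj(p,world(q,[-.03,-.11,.13]))[0].astype(int); x0,y0=u-18
    b=(g[y0:y0+36,x0:x0+36]<28).astype('u1');k=cv2.connectedComponentsWithStats(b)
    print(n,[(st.tolist(),(c+[x0,y0]).round(1).tolist()) for st,c in zip(k[2][1:],k[3][1:]) if st[4]>8])
E
```

```text
[ 0.52015646 -0.07146464  0.14420452] [ 0.1 -0.5  1.   1.8 -2.5  2.4 -0.8  0.7 -2.1 -2.7  1.2 -1.2  0.1 -0.1
 -1.5 -1. ]
[ 49.9 -49.7  26. ]
[46.6 21.7 57. ]
[47.8 91.2 57. ]
[ -22.9 -107.9  155. ]
[ -32.3 -103.5  145. ]
t [([15, 15, 6, 7, 16], [306.7, 207.6])]
s [([13, 11, 10, 15, 116], [326.6, 147.8]), ([0, 27, 3, 6, 13], [309.7, 159.5]), ([22, 33, 6, 3, 11], [333.5, 164.5])]
```

Call:
{"name": "servo_tool", "arguments": {"deltas": [{"delta_pos": [-0.27, 0.16, -0.04], "delta_rot": [0, 0, 0], "grip": 1}, {"delta_pos": [-0.27, 0.16, -0.04], "delta_rot": [0, 0, 0], "grip": 1}, {"delta_pos": [-0.27, 0.16, -0.04], "delta_rot": [0, 0, 0], "grip": 1}, {"delta_pos": [-0.27, 0.16, -0.04], "delta_rot": [0, 0, 0], "grip": 1}, {"delta_pos": [-0.27, 0.16, -0.04], "delta_rot": [0, 0, 0], "grip": 1}]}}

```text
time_s: 1.6
position: [0.3668, -0.3691, 0.2698]
eef_rot: [-0.189, 0.982, -0.0, 0.0]
wrist_force: [-0.2, -0.7, 0.2]
finger_gap: 1.001
```

Call:
{"name": "servo_tool", "arguments": {"deltas": [{"delta_pos": [-0.27, 0.16, 0], "delta_rot": [0, 0, 0], "grip": 1}, {"delta_pos": [-0.27, 0.16, 0], "delta_rot": [0, 0, 0], "grip": 1}, {"delta_pos": [-0.27, 0.16, 0], "delta_rot": [0, 0, 0], "grip": 1}, {"delta_pos": [0, 0, 0], "delta_rot": [0, 0, 0.8], "grip": 1}, {"delta_pos": [0, 0, 0], "delta_rot": [0, 0, 0.77], "grip": 1}]}}

```text
time_s: 2.1
position: [0.453, -0.2573, 0.2692]
eef_rot: [-0.071, 0.997, 0.0, -0.0]
wrist_force: [0.4, -0.3, 0.6]
finger_gap: 1.003
```

```bash
python3 - <<'E'
from h import *
o=manip.get_obs();print(o['time_s'],o['position'],R.from_quat(o['eef_rot']).as_matrix().round(3).tolist(),o['joint_positions'])
p=manip.get_image("wrist");np.savez("w1.npz",**p)
cv2.imwrite("pics/w1.png",p['pixels'][:,:,::-1]);print(p['position'])
for q in("handle","lens","sample_mid","jar_a"):
    print(q,[(round(r['score'],2),np.round(r['location'],3).tolist()) for r in manip.search_frame(p,q)][:3])
E
```

```text
2.1 [ 0.45303899 -0.25734426  0.26917718] [[-0.99, -0.142, -0.0], [-0.142, 0.99, 0.0], [0.0, 0.0, -1.0]] [-1.29981805e-01 -1.64560042e-01 -5.62466122e-02 -1.41860015e-04
 -1.67936814e+00 -1.29822639e+00]
[ 0.38485856 -0.26677058  0.40432101]
handle [(0.78, [0.504, -0.182, 0.113])]
lens [(0.68, [0.509, -0.185, 0.11])]
sample_mid [(0.49, [0.563, -0.118, 0.032]), (0.46, [0.55, -0.047, 0.053])]
jar_a [(0.91, [0.554, -0.048, 0.057]), (0.77, [0.552, 0.013, 0.054]), (0.48, [0.68, -0.171, 0.013])]
```

View pics/w1.png

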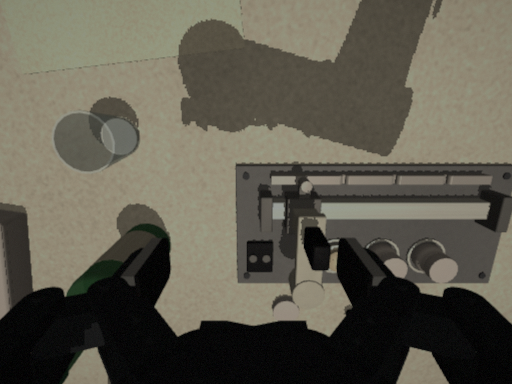

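Wrist view: the plate edges lie square to the image, with left corners at (237,164) and (237,283). The handle spans about (303-329, 227-270), and the yaw looks right. Next I refit with this view.

```bash
python3 - <<'E'
from h import *
w=dict(np.load("w1.npz"))
C=[[.095,-.2,.012],[-.095,-.2,.012],[.095,.2,.012],]
uw=np.array([(237,283),(237,164),(488,283)])
f=lambda q:(proj(w,world(q,C))-uw).ravel()
r=least_squares(f,[.52,-.07,.144]);q=r.x;print(q,r.fun.round(1))
inv=lambda X:np.round(R.from_euler('z',-q[2]).apply(X-np.r_[q[:2],0])*1e3,1)
im=cv2.resize(w['pixels'][140:310,215:505,::-1],None,fx=2.7,fy=2.7,interpolation=cv2.INTER_CUBIC)
def draw(X,col):
    for a,b in (proj(w,world(q,X))-[215,140])*2.7: cv2.circle(im,(int(a),int(b)),2,col,-1)
draw(C,(0,0,255));draw([[.045,y,.012] for y in(-.05,.02,.09)],(0,255,0))
d=.014
draw([[-.03+a,-.12+d+b,z] for a in(-.014,.014) for b in(-.009,.009) for z in(.11,.159)],(0,255,255))
cv2.imwrite("pics/w1o.png",im)
E
```

```text
[ 0.52323406 -0.06865011  0.13667756] [ 0.5 -0.6 -0.7  0.2  0.2  0.5]
```

View pics/w1o.png

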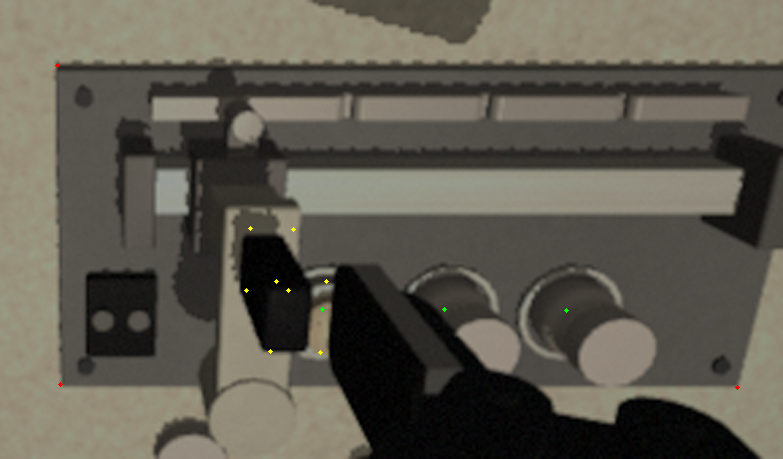

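Call:
{"name": "servo_tool", "arguments": {"deltas": [{"delta_pos": [-0.146, 0.149, 0], "delta_rot": [0, 0, 0], "grip": 1}, {"delta_pos": [-0.146, 0.149, 0], "delta_rot": [0, 0, 0], "grip": 1}, {"delta_pos": [-0.146, 0.149, 0], "delta_rot": [0, 0, 0], "grip": 1}, {"delta_pos": [0, 0, 0.2], "delta_rot": [0, 0, 0], "grip": 1}, {"delta_pos": [0, 0, 0.1], "delta_rot": [0, 0, 0], "grip": 1}]}}

```text
time_s: 2.85
position: [0.5072, -0.1824, 0.2218]
eef_rot: [-0.073, 0.997, 0.001, -0.001]
wrist_force: [-0.7, 0.1, -1.0]
finger_gap: 1.003
```

```bash
python3 - <<'E'
from h import *
o=manip.get_obs();print(o['time_s'],o['position'],o['eef_rot'])
p=manip.get_image("wrist");np.savez("w2.npz",**p)
im=p['pixels'][:,:,::-1].copy()
T=o['position'];Rm=R.from_quat(o['eef_rot'])
# where the jaw centre line passes, z .110,.138,.159
for z in(.110,.138,.159):
    u=proj(p,[T[0],T[1],z])[0];print(z,u);cv2.circle(im,tuple(u.astype(int)),2,(0,255,255),-1)
cv2.imwrite("pics/w2.png",im)
E
```

```text
2.85 [ 0.50722205 -0.18236231  0.22184122] [-7.32747779e-02  9.97310814e-01  6.37337935e-04 -1.24144157e-03]
0.11 [252.10910595 192.06059458]
0.138 [252.09058429 201.23839885]
0.159 [252.07356168 209.67339764]
```

View pics/w2.png

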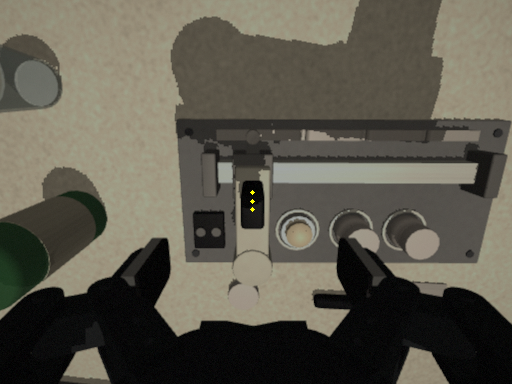

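The jaw centre line (dots at (252,192) to (252,210)) falls on the handle, which spans (242-263, 180-228). The sample is again plainly in place1, at (299,234). I descend and grip.

Call:
{"name": "servo_tool", "arguments": {"deltas": [{"delta_pos": [0, 0, 0.2], "delta_rot": [0, 0, 0], "grip": 1}, {"delta_pos": [0, 0, 0.2], "delta_rot": [0, 0, 0], "grip": 1}, {"delta_pos": [0, 0, 0.2], "delta_rot": [0, 0, 0], "grip": 1}, {"delta_pos": [0, 0, 0.02], "delta_rot": [0, 0, 0], "grip": 1}, {"delta_pos": [0, 0, 0], "delta_rot": [0, 0, 0], "grip": 1}]}}

```text
time_s: 3.4
position: [0.5072, -0.1838, 0.1319]
eef_rot: [-0.072, 0.997, -0.0, -0.0]
wrist_force: [0.4, -0.1, 0.5]
finger_gap: 1.0
```

Call:
{"name": "servo_tool", "arguments": {"deltas": [{"delta_pos": [0, 0, 0], "delta_rot": [0, 0, 0], "grip": 0}, {"delta_pos": [0, 0, 0], "delta_rot": [0, 0, 0], "grip": 0}, {"delta_pos": [0, 0, 0], "delta_rot": [0, 0, 0], "grip": 0}, {"delta_pos": [0, 0, 0], "delta_rot": [0, 0, 0], "grip": 0}, {"delta_pos": [0, 0, 0], "delta_rot": [0, 0, 0], "grip": 0}], "force": 40}}

```text
time_s: 3.9
position: [0.5077, -0.183, 0.1318]
eef_rot: [-0.072, 0.997, -0.0, 0.0]
wrist_force: [-0.4, 0.4, 0.2]
finger_gap: 0.206
```

Call:
{"name": "servo_tool", "arguments": {"deltas": [{"delta_pos": [0, 0, 0], "delta_rot": [0, 0, 0], "grip": 0}, {"delta_pos": [0, 0, 0], "delta_rot": [0, 0, 0], "grip": 0}, {"delta_pos": [0, 0, 0], "delta_rot": [0, 0, 0], "grip": 0}, {"delta_pos": [0, 0, 0], "delta_rot": [0, 0, 0], "grip": 0}, {"delta_pos": [0, 0, 0], "delta_rot": [0, 0, 0], "grip": 0}], "force": 40}}

```text
time_s: 4.4
position: [0.5077, -0.183, 0.1318]
eef_rot: [-0.072, 0.997, -0.0, 0.0]
wrist_force: [-0.3, 2.0, 5.3]
finger_gap: 0.21
```

```bash
python3 - <<'E'
from h import *
o=manip.get_obs()
for k in('time_s','position','wrist_force','ft_torque','finger_gap'):print(k,o[k])
print(R.from_quat(o['eef_rot']).as_matrix().round(4).tolist())
q=[.5232,-.0687,.137]
print(R.from_euler('z',-q[2]).apply(o['position']-np.r_[q[:2],0]))
t=manip.get_image("top");np.savez("t2.npz",**t)
p=manip.get_image("wrist");cv2.imwrite("pics/w3.png",p['pixels'][:,:,::-1])
E
```

```text
time_s 4.4
position [ 0.50772177 -0.18303047  0.13179399]
wrist_force [-0.34849693  2.00260362  5.30061974]
ft_torque [ 0.34439252  0.32657771 -0.08357869]
finger_gap 0.21032818337455644
[[-0.9896, -0.1439, 0.0006], [-0.1439, 0.9896, -0.0002], [-0.0006, -0.0003, -1.0]]
[-0.03094752 -0.11114532  0.13179399]
```

View pics/w3.png

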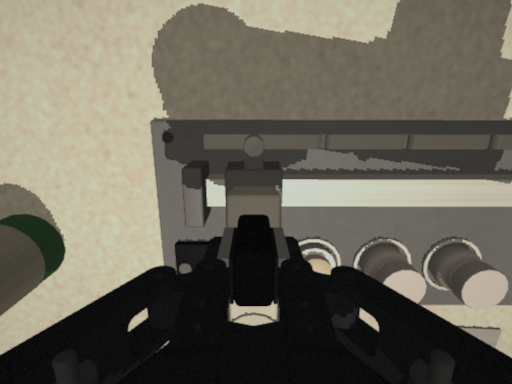

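The handle is gripped: the opening of 0.21 is about 18 mm, the handle's width. The fit puts the head at about 9 mm travel, so the notch is about 61 mm away. I slide most of that, then feel for the detent.

Call:
{"name": "servo_tool", "arguments": {"deltas": [{"delta_pos": [0, 0.06, 0], "delta_rot": [0, 0, 0], "grip": 0}, {"delta_pos": [0, 0.06, 0], "delta_rot": [0, 0, 0], "grip": 0}, {"delta_pos": [0, 0.06, 0], "delta_rot": [0, 0, 0], "grip": 0}, {"delta_pos": [0, 0.06, 0], "delta_rot": [0, 0, 0], "grip": 0}, {"delta_pos": [0, 0.06, 0], "delta_rot": [0, 0, 0], "grip": 0}]}}

```text
time_s: 5.0
position: [0.5014, -0.1393, 0.1318]
eef_rot: [-0.072, 0.997, -0.001, 0.001]
wrist_force: [1.8, -5.7, 3.2]
finger_gap: 0.204
```

Call:
{"name": "servo_tool", "arguments": {"deltas": [{"delta_pos": [0, 0.02, 0], "delta_rot": [0, 0, 0], "grip": 0}, {"delta_pos": [0, 0.02, 0], "delta_rot": [0, 0, 0], "grip": 0}, {"delta_pos": [0, 0, 0], "delta_rot": [0, 0, 0], "grip": 0}]}}

```text
time_s: 5.3
position: [0.5004, -0.1324, 0.1318]
eef_rot: [-0.072, 0.997, 0.0, 0.0]
wrist_force: [-1.0, 0.9, 6.8]
finger_gap: 0.205
```

Call:
{"name": "servo_tool", "arguments": {"deltas": [{"delta_pos": [0, 0.01, 0], "delta_rot": [0, 0, 0], "grip": 0}, {"delta_pos": [0, 0, 0], "delta_rot": [0, 0, 0], "grip": 0}]}}

```text
time_s: 5.5
position: [0.5002, -0.1308, 0.1318]
eef_rot: [-0.072, 0.997, 0.0, 0.0]
wrist_force: [-0.6, 0.5, 6.1]
finger_gap: 0.204
```

Call:
{"name": "servo_tool", "arguments": {"deltas": [{"delta_pos": [0, 0.01, 0], "delta_rot": [0, 0, 0], "grip": 0}, {"delta_pos": [0, 0, 0], "delta_rot": [0, 0, 0], "grip": 0}]}}

```text
time_s: 5.7
position: [0.5, -0.1291, 0.1318]
eef_rot: [-0.072, 0.997, 0.0, 0.0]
wrist_force: [-1.3, 1.8, 6.8]
finger_gap: 0.21
```

Call:
{"name": "servo_tool", "arguments": {"deltas": [{"delta_pos": [0, 0.01, 0], "delta_rot": [0, 0, 0], "grip": 0}, {"delta_pos": [0, 0, 0], "delta_rot": [0, 0, 0], "grip": 0}]}}

```text
time_s: 5.9
position: [0.4997, -0.1273, 0.1318]
eef_rot: [-0.072, 0.997, 0.001, 0.0]
wrist_force: [-1.7, 4.7, 8.0]
finger_gap: 0.208
```

Call:
{"name": "servo_tool", "arguments": {"deltas": [{"delta_pos": [0, 0.01, 0], "delta_rot": [0, 0, 0], "grip": 0}, {"delta_pos": [0, 0, 0], "delta_rot": [0, 0, 0], "grip": 0}]}}

```text
time_s: 6.1
position: [0.4994, -0.1255, 0.1318]
eef_rot: [-0.072, 0.997, 0.001, 0.0]
wrist_force: [-2.2, 4.9, 8.2]
finger_gap: 0.208
```

Call:
{"name": "servo_tool", "arguments": {"deltas": [{"delta_pos": [0, 0.007, 0], "delta_rot": [0, 0, 0], "grip": 0}, {"delta_pos": [0, 0, 0], "delta_rot": [0, 0, 0], "grip": 0}]}}

```text
time_s: 6.3
position: [0.4994, -0.1251, 0.1318]
eef_rot: [-0.072, 0.997, 0.0, 0.0]
wrist_force: [-2.0, 2.0, 6.1]
finger_gap: 0.207
```

Call:
{"name": "servo_tool", "arguments": {"deltas": [{"delta_pos": [0, 0.007, 0], "delta_rot": [0, 0, 0], "grip": 0}, {"delta_pos": [0, 0, 0], "delta_rot": [0, 0, 0], "grip": 0}]}}

```text
time_s: 6.5
position: [0.4994, -0.1248, 0.1318]
eef_rot: [-0.072, 0.997, -0.0, 0.0]
wrist_force: [0.9, -2.6, 5.2]
finger_gap: 0.205
```

Call:
{"name": "servo_tool", "arguments": {"deltas": [{"delta_pos": [0, 0.007, 0], "delta_rot": [0, 0, 0], "grip": 0}, {"delta_pos": [0, 0, 0], "delta_rot": [0, 0, 0], "grip": 0}]}}

```text
time_s: 6.7
position: [0.4993, -0.1245, 0.1318]
eef_rot: [-0.072, 0.997, -0.001, 0.001]
wrist_force: [3.3, -7.6, 4.2]
finger_gap: 0.207
```

Call:
{"name": "servo_tool", "arguments": {"deltas": [{"delta_pos": [0, 0.007, 0], "delta_rot": [0, 0, 0], "grip": 0}, {"delta_pos": [0, 0, 0], "delta_rot": [0, 0, 0], "grip": 0}]}}

```text
time_s: 6.9
position: [0.4992, -0.1236, 0.1318]
eef_rot: [-0.072, 0.997, -0.001, 0.001]
wrist_force: [2.0, -6.0, 4.5]
finger_gap: 0.204
```

The force along the rail crossed zero at y about -0.125 and the head stuck there, so that is the notch. I ease back about 2.5 mm.

Call:
{"name": "servo_tool", "arguments": {"deltas": [{"delta_pos": [0, -0.009, 0], "delta_rot": [0, 0, 0], "grip": 0}, {"delta_pos": [0, -0.008, 0], "delta_rot": [0, 0, 0], "grip": 0}, {"delta_pos": [0, 0, 0], "delta_rot": [0, 0, 0], "grip": 0}, {"delta_pos": [0, 0, 0], "delta_rot": [0, 0, 0], "grip": 0}, {"delta_pos": [0, 0, 0], "delta_rot": [0, 0, 0], "grip": 0}]}}

```text
time_s: 7.4
position: [0.4994, -0.125, 0.1318]
eef_rot: [-0.072, 0.997, -0.0, 0.0]
wrist_force: [-0.4, -1.6, 6.6]
finger_gap: 0.206
```

```bash
python3 - <<'E'
from h import *
o=manip.get_obs()
for k in('time_s','position','wrist_force','ft_torque','finger_gap'):print(k,o[k])
q=[.5232,-.0687,.137]
print(R.from_euler('z',-q[2]).apply(o['position']-np.r_[q[:2],0]), np.abs(o['dq']).max())
t=manip.get_image("top");p=manip.get_image("wrist");s=manip.get_image("side")
a=cv2.resize(t['pixels'][150:260,200:340,::-1],None,fx=2.8,fy=2.8,interpolation=2)
b=cv2.resize(s['pixels'][120:280,230:370,::-1],None,fx=2.8,fy=2.8,interpolation=2)[:308]
im=np.hstack([a,b]);cv2.imwrite("pics/fin_ts.png",im);cv2.imwrite("pics/w4.png",p['pixels'][:,:,::-1])
for n in("lens","handle","sample_mid"):
  for c in(t,s):print(n,[(round(r['score'],2),np.round(r['location'],3).tolist()) for r in manip.search_frame(c,n)][:2])
E
```

```text
time_s 7.4
position [ 0.49938063 -0.12502867  0.13176674]
wrist_force [-0.39006354 -1.59247335  6.63976213]
ft_torque [-0.4175628  -0.06741717 -0.05207523]
finger_gap 0.20591339451833837
[-0.03128909 -0.05254783  0.13176674] 0.0020938679522249167
lens [(0.52, [0.69, -0.168, 0.013])]
lens [(0.67, [0.503, -0.111, 0.097])]
handle [(0.65, [0.666, 0.061, 0.005]), (0.54, [0.47, -0.128, 0.058])]
handle [(0.74, [0.501, -0.031, 0.011]), (0.59, [0.51, -0.112, 0.098])]
sample_mid [(0.48, [0.771, -0.101, 0.025]), (0.43, [0.76, 0.017, 0.021])]
sample_mid [(0.59, [0.572, -0.11, 0.033]), (0.43, [0.77, -0.174, 0.017])]
```

View pics/fin_ts.png

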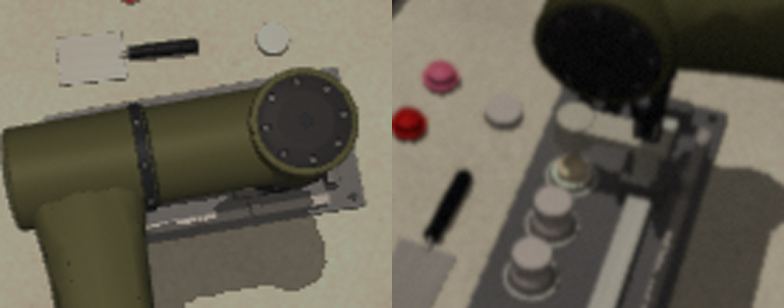

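View pics/w4.png

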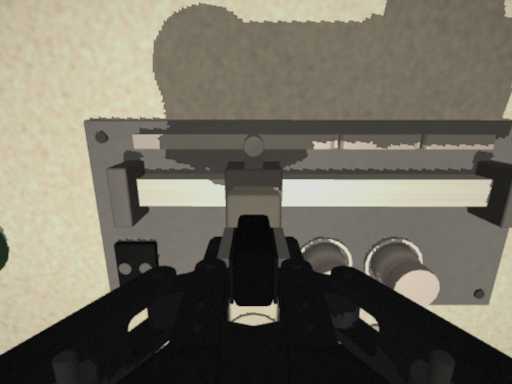

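The right half shows the arm over the sample, with the jars, cap and spatula undisturbed. In the wrist view the pointer is at column 254. The index marks were at 324, 408 and 491 before the slide, so the first was about 58.7 mm away. I travelled 58.6 mm, so pointer and first mark now coincide. One tiny trim against the residual force, then a stillness check.

Call:
{"name": "servo_tool", "arguments": {"deltas": [{"delta_pos": [0, -0.002, 0], "delta_rot": [0, 0, 0], "grip": 0}, {"delta_pos": [0, 0, 0], "delta_rot": [0, 0, 0], "grip": 0}, {"delta_pos": [0, 0, 0], "delta_rot": [0, 0, 0], "grip": 0}, {"delta_pos": [0, 0, 0], "delta_rot": [0, 0, 0], "grip": 0}, {"delta_pos": [0, 0, 0], "delta_rot": [0, 0, 0], "grip": 0}]}}

```text
time_s: 8.35
position: [0.4994, -0.125, 0.1318]
eef_rot: [-0.072, 0.997, 0.0, 0.0]
wrist_force: [0.4, -0.0, 6.7]
finger_gap: 0.202
```

```bash
python3 - <<'E'
from bench import manip
o=manip.get_obs();print(o['position'],o['wrist_force'],o['finger_gap'],abs(o['dq']).max())
if abs(o['wrist_force'][1])<3 and o['finger_gap']>.18: print(manip.sign_off())
E
```

```text
[ 0.49938068 -0.12504056  0.13176227] [ 0.39223033 -0.00921298  6.6793338 ] 0.20210822596441577 0.0016690776875380928
the job is handed in; nothing more can be done
None
```

The head is at the first notch, over the soap sample in place1, with the handle still gripped. I handed the job in at 8.35 s. I took the handle at 40 N, slid the head 58.6 mm along the rail, and used the wrist force to find where the ball dropped in.

**Checks that agreed:**
- **Detent:** the force along the rail swung from about +5 N to −7.6 N across the notch. I pushed about 1 mm past it, eased back, and the force settled at about 0 N.
- **Index mark:** before the slide, the first mark was about 58.7 mm from the head's pointer in the wrist view, which matches the travel.
- **Final state:** the opening reads about 17 mm, close to the 18 mm handle. The arm is still, and the last pictures show the visible jars, cap and spatula undisturbed.

**Checks that disagreed or failed:**
- The camera fit of the reader puts the handle at y −52.5 mm, against −50 mm at the notch. That is within my rough ±3 mm estimate for the fit, so I trusted the detent.
- In the last top view, the arm hid the head, so the networks did not find it or the sample there. The side view did find the sample, still in place1.
- A steady upward force of about 6.7 N stays on the gripped handle.

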